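Zero the glaze-frit mill and set it four clicks open

ROBOT

A 6-joint arm with a two-finger parallel gripper is mounted at the origin on the work surface; the furniture and walls round the work are solid. World frame = base frame: x ahead of the robot, y to its left, z up, the work surface at z = 0. Lengths are in m, angles in degrees, forces in N, time in s.
With the tool pointing down it reaches from about 0.25 to 0.8 m from the base axis. Payload 8.5 kg.
Tool frame: the origin (TCP) lies at the very end of the fingers, on their centre line; the grasp point (between the pads) lies 19 mm behind it (r.grip_depth is the distance from the TCP to the grasp point, in m); z points along the fingers, y is the line along which they close (so a half turn about z gives the same grasp; the last joint's range is limited). The gripper opens to 85 mm and grips with 20 to 120 N. Pads are 22 mm wide; open, the fingers measure 114 mm over their backs; the gripper's body (76 mm by 85 mm) begins 54 mm behind the grasp point. The pads swing forward as they close: fully open they stand 13 mm farther back than shut.
Start: joints at [-66.921, 13.648, -0.773, 75.585, 0, 90], TCP at [0.206, -0.483, 0.231] pointing down, gripper open.
Joint ranges: [-152.45, 152.45], [-59.26, 108.67], [-65.41, 83.53], [-104.44, 129.93], [-82.83, 76.93], [-180, 180]. Speed limits (degrees/s): [127.2, 127.2, 159.86, 180, 180, 180].

INTERFACE

Orientations are given as [roll, pitch, yaw] about the fixed x, y, z axes, in that order (R = Rz(yaw) Ry(pitch) Rx(roll)).
In Python, from station import r, effector, inverse_kinematics, read_state, cams, job gives the robot as it stands. Calls block until the motion is done:
- r.move_ptp(position, orientation): joint-space move of the TCP to a pose.
- r.movel(position, vel=0.15, rotation=None): straight line of the TCP; rotation=None keeps the orientation; vel is the mean speed in m/s.
- r.move_j(angles): joint-space move.
- effector.command_gripper(opening, effort=None): opening from 0.0 (shut) to 1.0 (fully open); effort is the grip in N (None keeps the last); returns when the fingers have stopped.
- r.hold(seconds).
- inverse_kinematics(position, orientation): joint angles nearest the present ones, or None.
- read_state(): the state.
- cams.camera(name): name is "side" or "top"; returns a dict with "img" (420x560x3 uint8, red, green, blue), "z_map" (420x560 float32, m along the optical axis (not along the pixel's ray), 0 where there is no reading), "intrinsics" (3x3 intrinsics, pixels), "view" (4x4, takes a point from world to camera coordinates). Camera axes: x right, y up, looking along -z (the intrinsics and any distortion apply to the point x, -y, -z); pixel columns grow to the right and rows downward; lengths in m; the calibration is good to about 2 mm. A picture is of the moment at which its call begins.
A pose or a line that the arm cannot do raises r.IKError and nothing moves.
- job.close_job(): hands the job in; it is judged then, once.
Trained networks look in the newest picture that a camera, given by its name, has taken for a name from the list of things; names that differ only in an ending like _2 or _b are one class to them, and where a whole thing is asked for, a point or a joint stands for the part that bears it (a point fixed in the world has none). Each returns a list of dicts, best first, with "confidence" (0 to 1); they miss things now and then, are a little off and sometimes report something else, mostly with a low value. They report only what shows in the picture. A call takes as long as a camera call.
- cams.find_in(camera, thing): "at" ([column, row] in pixels, amid what is visible of it).
- cams.outline_of(camera, thing): "region" (420x560 bool, what is visible of it) and "at" ([column, row] in pixels, amid what is visible of it).
- cams.mark_of(camera, thing): "at" ([column, row] in pixels: a listed point, or the origin of a listed thing).
The state is a dict: "t": time; "joint_positions": joint angles; "dq": joint speeds; "joint_torque": joint torques, N m; "ee_pos": TCP position; "eef_rot": TCP orientation; "wrist_force": force on the tool from outside, world axes, zero at the start; "wrist_torque": the same for the moment, N m; "opening": opening from 0.0 (shut) to 1.0 (fully open); "gripper_force": force on a finger pad.
Only numpy, scipy, OpenCV 4.12 (cv2) and the standard library are available. Lean on these libraries where they do the work, as an engineer would, in place of code of your own. Each camera call takes 0.05 s, during which the arm holds its last target. There are 200 camera calls.

TASK

The burrs of the small electric mill have just been cleaned and refitted, so its zero is lost. Turn the black adjusting ring clockwise, gently, until you can just feel the burrs touch, without forcing them, and back it off four clicks (a sixth of a turn). Then swing the lock lever fully in so that its tooth drops into the ring's notch, and leave the cup and the jars beside the mill where they stand.

Things in the scene. Friction and masses are not known exactly. Their poses are not given: they have to be found in the camera images.
- mill: Small grey burr mill fixed to the bench, about 118 x 136 mm on plan, round deck at z = 0.111. Origin on the bench under the ring's upright axis; x points to its back (away from the chute), y to its left seen from the chute side, z up. Nothing stands within 60 mm of the ring's axis above z = 0.133.
- ring (a joint): Angle of the adjusting ring, rad; grows counter-clockwise from above (opens the burrs), falls clockwise (closes them); range -1.5 to 2.6. It clicks every 15 degrees: it rests in notches at whole multiples of 0.2618 and springs into the nearest when let go. Turning it over the clicks takes up to about 0.15 N m either way. It starts between 1.2 and 1.9; see lower_burr for the touch.
- ring_grip (a point): Middle of the ring's grip, on its upright axis, at z = 0.155. The grip is a black fluted cylinder 57 mm across the collider (60 mm over the flutes, only looks), z = 0.129 to 0.171, with the feed throat in its top. Below are its steel teeth and the lock lever's bar (top z = 0.130 at the pivot): keep fingertips above 0.133 there. Any yaw of grasp will do.
- lock_lever (a joint): Swing of the lock lever about its upright pivot, rad: 0 = fully in, its tooth between two ring teeth so that the ring is held; 0.36 = fully out. It starts between 0.25 and 0.36 and stays where it is left (about 1 N at the post moves it). If the ring is not in a notch the tooth stops on a ring tooth at about 0.05.
- lock_post (a point): Middle of the upright black push post at the lever's end, 12 mm thick, z = 0.125 to 0.153; this point is at z = 0.140. The pivot is at (-0.036, -0.036) in the mill's frame; fully in, the post is at (-0.046, 0.074) there; it swings out towards the chute side (mill's -x), 110 mm from the pivot. The bar from pivot to post lies at z = 0.116 to 0.126.
- upper_burr: Upper burr, a steel disc inside the mill, out of sight and reach, moved by the ring's thread (1.5 mm a turn). Origin in the middle of its lower, grinding face; z up.
- lower_burr: Steel disc inside the mill, out of sight; origin in the middle of its upper, grinding face. The burrs meet at a ring angle between -0.8 and 0.8, new every time. A click is 0.0625 mm of gap, far below these readings' noise (1 mm), so only torque tells: beyond the touch it climbs, about 0.35 N m at 0.1 rad and 0.75 at 0.17, clicks apart. Over 1.2 N m (60 N between the burrs) chips them.
- catch_cup: Loose open steel cup standing under the chute in front of the mill, 62 mm across, 46 mm high; origin under its middle. Leave it there.
- jar_cobalt: Loose glaze jar with a dark lid, 61 mm across, 75 mm high, right of the mill; a bystander.
- jar_honey: Loose glaze jar with a white lid, 57 mm across, 68 mm high, right of the mill and nearer the robot; a bystander.

How it is judged (in metres and radians):
On the way, in this order (a step that is already met when the one before it is completed fails the run):
1. the ring is turned until the burrs touch (contact force between lower_burr and anything else above 3 N), for 0.1 s.
2. the ring is backed off to the fourth click from the touch (z of upper_burr in the frame of lower_burr between 0.000156 and 0.000269 m), for 0.2 s.
At the end, for the whole second after the job is handed in: The gap between the burr faces is that of the fourth click after the touch (between 2.5 and 4.3 clicks of 0.0625 mm), the lock lever is fully in (within 0.03 rad), its tooth in a notch, and ring and lever are at rest (all of step 2 and value of joint lock_lever below 0.03 rad and velocity of joint lock_lever between -0.05 and 0.05 rad/s and velocity of joint ring between -0.05 and 0.05 rad/s).
It fails at once if the burrs are forced together (more than 60 N on the lower burr's catch, which is about 1.2 N m on the ring) (contact force between lower_burr and anything else above 60 N).
It fails at once if the cup or a jar is pushed aside by more than 20 mm (distance of any of catch_cup, jar_cobalt, jar_honey from where it was at the start of the episode above 0.02 m).
It also fails if it takes over 67 s, if anything falls off the work surface, if the arm or the gripper's body presses on something with over 40 N, if the wrist force passes 120 N, or if a joint passes its speed limit or range.

## Working session

There is one attempt and no reset: what is moved stays moved. The work goes in short steps, each a Python script; the robot and the scene stay as the last script left them, time stands still between calls to the robot, and variables do not carry over. Pictures are saved under pics/ and viewed, at most 10 in all, crops included, and the job is handed in when it is done.

```bash
ls; mkdir -p pics; cat > h.py <<'E'
import numpy as np, cv2
from station import r, effector, inverse_kinematics, read_state, cams, job
def ray(c,uv):
    V=c["view"];K=c["intrinsics"];R=V[:3,:3];o=-R.T@V[:3,3]
    d=np.linalg.inv(K)@np.array([uv[0],uv[1],1.]);d=R.T@np.array([d[0],-d[1],-d[2]])
    return o,d
def atz(c,uv,z):
    o,d=ray(c,uv);return o+d*(z-o[2])/d[2]
def tri(c1,u1,c2,u2):
    o1,d1=ray(c1,u1);o2,d2=ray(c2,u2)
    s=np.linalg.lstsq(np.c_[d1,-d2],o2-o1,rcond=None)[0]
    p,q=o1+d1*s[0],o2+d2*s[1];return (p+q)/2,np.linalg.norm(p-q)
def depthpt(c,uv):
    o,d=ray(c,uv);return o+d*c["z_map"][int(round(uv[1])),int(round(uv[0]))]
E
cat > a.py <<'E'
from h import *
C={n:cams.camera(n) for n in("side","top")}
for n in C: cv2.imwrite(f"pics/{n}0.png",C[n]["img"][:,:,::-1])
for t in("mill","ring_grip","lock_post","catch_cup","jar_cobalt","jar_honey"):
    m={n:cams.mark_of(n,t) for n in C}
    for n in C: print(t,n,[(np.round(x["at"],1),round(x["confidence"],2)) for x in m[n][:2]])
    if m["side"] and m["top"]: print("  tri",tri(C["side"],m["side"][0]["at"],C["top"],m["top"][0]["at"]))
    z={"ring_grip":.155,"lock_post":.14}.get(t,0)
    for n in C:
        if m[n]: print("  atz",n,atz(C[n],m[n][0]["at"],z))
for n in C: print(n,ray(C[n],(280,210)))
s=read_state();print(s["t"],s["wrist_force"],s["wrist_torque"],s["opening"])
E
python3 a.py
```

```text
pics
mill side [(array([303.7, 227.8]), 0.67)]
mill top [(array([235.8, 179.1]), 0.81)]
  tri (array([0.544986  , 0.14521098, 0.00404358]), np.float64(0.000703715388369234))
  atz side [0.54505088 0.1527146  0.        ]
  atz top [0.54600489 0.14576499 0.        ]
ring_grip side [(array([304.7, 170.6]), 0.63)]
ring_grip top [(array([224.2, 165.7]), 0.94)]
  tri (array([0.54246558, 0.14539443, 0.15290744]), np.float64(0.0010260984662846919))
  atz side [0.54164933 0.13934157 0.155     ]
  atz top [0.54258695 0.14509047 0.155     ]
lock_post side [(array([281.8, 163.7]), 0.74)]
lock_post top [(array([173.4, 203.4]), 0.8)]
  tri (array([0.48452185, 0.23104289, 0.13860326]), np.float64(0.007816053175116223))
  atz side [0.48841603 0.22858217 0.14      ]
  atz top [0.48043995 0.23035879 0.14      ]
catch_cup side [(array([271.1, 223.1]), 0.72)]
catch_cup top [(array([231.2, 223.7]), 0.85)]
  tri (array([0.46086832, 0.1506522 , 0.0124495 ]), np.float64(0.006975002910591893))
  atz side [0.46345953 0.17554978 0.        ]
  atz top [0.45826978 0.15207057 0.        ]
jar_cobalt side [(array([285.2, 301.3]), 0.61)]
jar_cobalt top [(array([383.9, 204.7]), 0.72)]
  tri (array([ 0.5001371 , -0.14221819,  0.00459062]), np.float64(0.0003296602187422777))
  atz side [ 0.50034245 -0.13632348  0.        ]
  atz top [ 0.50050335 -0.1430199   0.        ]
jar_honey side [(array([247.5, 285.4]), 0.89)]
jar_honey top []
  atz side [ 0.42695425 -0.08902128  0.        ]
side (array([ 0.49603464, -0.74216838,  0.4745157 ]), array([-0.01023035,  0.90276054, -0.43034527]))
top (array([0.39075577, 0.02056608, 0.94748677]), array([ 0.10064955,  0.03908472, -0.99422157]))
0.7 [ 0.10845473 -0.04699527  1.35331675] [ 0.00991282  0.01802755 -0.02153152] 1.0033904815740504
```

```bash
python3 - <<'E'
import cv2,numpy as np
a=cv2.imread("pics/side0.png")[90:330,170:450];b=cv2.imread("pics/top0.png")[100:340,120:440]
a=cv2.resize(a,None,fx=1.4,fy=1.4);b=cv2.resize(b,(400,336))[:336]
cv2.imwrite("pics/ab.png",np.hstack([a,b]))
E
```

```text
(no output)
```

View pics/ab.png

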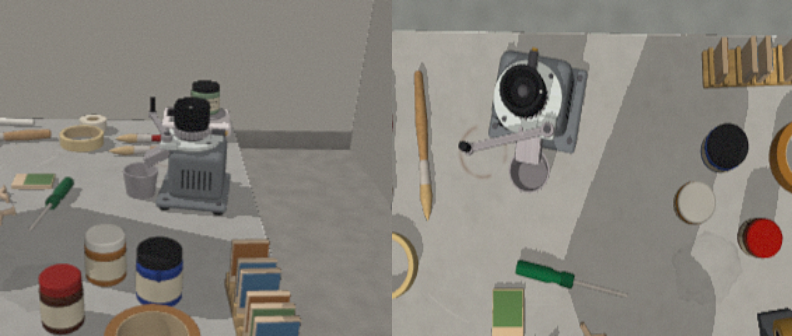

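The top view shows the mill at around (235,165) with its chute toward the robot. The lever bar runs from the pivot on the right of the chute to the post at (173,203). The network marks agree with the picture. Next I'll refine the ring centre and the mill's yaw from depth, then grasp.

```bash
cat > b.py <<'E'
from h import *
from scipy.optimize import least_squares
def cloud(c,m=None):
    z=c["z_map"];v,u=np.nonzero((z>0)&(m if m is not None else True))
    K=c["intrinsics"];d=np.linalg.inv(K)@np.vstack([u,v,np.ones(len(u))])*z[v,u]
    V=c["view"];return (V[:3,:3].T@(np.vstack([d[0],-d[1],-d[2]])-V[:3,3:])).T
T=cams.camera("top");P=cloud(T)
n=np.hypot(P[:,0]-.5425,P[:,1]-.1453)
top=P[(n<.045)&(P[:,2]>.163)&(P[:,2]<.18)]
(c,rr)=cv2.minEnclosingCircle(top[:,:2].astype(np.float32));print("ring top circle",c,rr,np.median(top[:,2]))
S=cams.camera("side");Q=cloud(S)
m=np.hypot(Q[:,0]-.5425,Q[:,1]-.1453)
side=Q[(m<.045)&(Q[:,2]>.135)&(Q[:,2]<.168)]
f=least_squares(lambda p:np.hypot(*(side[:,:2]-p[:2]).T)-p[2],[.5425,.1453,.029],loss="soft_l1",f_scale=.001);print("ring side fit",f.x,len(side))
M=P[(n<.12)&(P[:,2]>.006)&(P[:,2]<.05)&(P[:,0]>.5)]
print("base rect",cv2.minAreaRect(M[:,:2].astype(np.float32)),len(M))
o=cams.outline_of("top","mill")
if o: 
    a=o[0]["region"]; B=cloud(T,a); B=B[(B[:,2]<.06)&(B[:,2]>.004)];print("outl rect",cv2.minAreaRect(B[:,:2].astype(np.float32)),len(B))
for nm,X in(("top",P),("side",Q)):
    k=np.hypot(X[:,0]-.483,X[:,1]-.23);X=X[(k<.025)&(X[:,2]>.132)&(X[:,2]<.16)];print("post",nm,np.median(X,0),X[:,2].max() if len(X) else 0,len(X))
L=P[(P[:,2]>.112)&(P[:,2]<.131)&(P[:,1]>.17)&(P[:,0]<.52)&(n>.05)&(n<.12)]
print("bar pts",len(L),cv2.fitLine(L[:,:2].astype(np.float32),cv2.DIST_HUBER,0,.01,.01).ravel())
for y in(-60,-30,0,30,60,90,120): print(y,np.round(inverse_kinematics([.5425,.1453,.137],[180,0,y]),1))
print(read_state()["eef_rot"])
E
python3 b.py
```

```text
ring top circle (0.5456501841545105, 0.1453077644109726) 0.029610583558678627 0.16943756077906877
ring side fit [0.54588411 0.14301905 0.0256642 ] 431
base rect ((0.5561127662658691, 0.14348886907100677), (0.14235877990722656, 0.1081233024597168), 85.29617309570312) 794
outl rect ((0.5257591605186462, 0.1289767324924469), (0.10332731157541275, 0.17398510873317719), 28.674161911010742) 980
post top [0.47889191 0.22095839 0.15116378] 0.15579142198796112 61
post side [0.47926431 0.22009382 0.14440691] 0.1545126308073912 39
bar pts 201 [ 0.26565745 -0.96406746  0.48329136  0.20294586]
-60 [  15.    19.9   -6.1   64.1    0.  -105. ]
-30 [  15.    19.9   -6.1   64.1    0.  -135. ]
0 [  15.    19.9   -6.1   64.1    0.  -165. ]
30 [ 15.   19.9  -6.1  64.1   0.  165. ]
60 [ 15.   19.9  -6.1  64.1   0.  135. ]
90 [ 15.   19.9  -6.1  64.1   0.  105. ]
120 [15.  19.9 -6.1 64.1  0.  75. ]
[-1.79996172e+02 -1.14083608e-03  2.30767572e+01]
```

```bash
cat > c.py <<'E'
from h import *
def st(l):
    s=read_state();print(l,round(s["t"],2),np.round(s["ee_pos"],4),"F",np.round(s["wrist_force"],1),"M",np.round(s["wrist_torque"],3),"op",round(s["opening"],3),"gf",np.round(s["gripper_force"],1));return s
X,Y=.5453,.1448
r.move_ptp([X,Y,.25],[180,0,-85]);st("above")
r.movel([X,Y,.137],vel=.12);r.hold(.3);st("down")
effector.command_gripper(.69,20);st("near")
effector.command_gripper(.4,30);r.hold(.3);st("grip")
for n in("top",): cv2.imwrite("pics/g.png",cams.camera(n)["img"][:,:,::-1])
print(read_state()["joint_positions"])
E
python3 c.py
```

```text
above 3.38 [0.5454 0.1443 0.25  ] F [0.2 0.5 0.5] M [0.094 0.022 0.028] op 0.999 gf 0.0
down 4.78 [0.5455 0.1448 0.1374] F [ 0.5 -0.7  0. ] M [-0.027 -0.016 -0.024] op 1.002 gf 0.0
near 5.17 [0.546  0.1449 0.1374] F [ 3.4 -0.1  2.4] M [ 0.025 -0.612  0.02 ] op 0.693 gf 1.5
grip 5.68 [0.5471 0.145  0.138 ] F [5.1 0.5 3.2] M [ 0.022 -1.203 -0.025] op 0.657 gf 32.5
[ 1.48625431e+01  2.00648692e+01 -5.61925237e+00  6.41011320e+01
 -2.53050285e-02 -8.01282755e+01]
```

```bash
cat > d.py <<'E'
from h import *
import json
p=np.array([.5474,.1449,.137]);yaw=-85.;log=[];step=3.
r.movel(list(p),vel=.05);effector.command_gripper(.4,60);r.hold(.2)
s0=read_state();print("centred",s0["t"],s0["wrist_force"],s0["wrist_torque"][2],s0["opening"])
base=s0["wrist_torque"][2]
while yaw>-85-185:
    yaw-=step;r.movel(list(p),rotation=[180,0,yaw])
    s=read_state();m=s["wrist_torque"][2];f=s["wrist_force"];act=s["eef_rot"][2]
    log.append((s["t"],yaw,act,m,f[0],f[1],f[2],s["joint_positions"][5]))
    if np.hypot(f[0],f[1])>2: p[:2]+=np.array(f[:2])/2800*.4
    if abs(m)>.42 or s["t"]>32: break
json.dump(dict(p=list(p),yaw=yaw,log=log),open("log.json","w"))
for l in log: print(np.round(l,3))
print(p)
E
python3 d.py
```

```text
centred 6.4 [-4.12381451 -0.10573048 11.3139465 ] 0.009268263775817553 0.6509622716990948
[  6.65  -88.    -88.      0.101  -3.86    0.173  11.095 -77.159]
[ 6.9000e+00 -9.1000e+01 -9.1014e+01 -2.3000e-02 -2.1760e+00 -7.0300e-01
  1.0740e+01 -7.4138e+01]
[ 7.1500e+00 -9.4000e+01 -9.4016e+01 -3.5000e-02 -2.0210e+00 -1.2400e-01
  9.7960e+00 -7.1136e+01]
[ 7.4000e+00 -9.7000e+01 -9.7020e+01 -9.7000e-02 -5.3000e-02  1.8300e-01
  9.4580e+00 -6.8126e+01]
[ 7.65000e+00 -1.00000e+02 -1.00018e+02 -5.20000e-02 -1.20500e+00
 -2.06000e-01  9.35300e+00 -6.51290e+01]
[ 7.90000e+00 -1.03000e+02 -1.03007e+02  1.50000e-02 -7.69000e-01
  5.38000e-01  9.43700e+00 -6.21370e+01]
[ 8.15000e+00 -1.06000e+02 -1.06006e+02  1.80000e-02  1.99000e-01
  1.24200e+00  9.90400e+00 -5.91340e+01]
[ 8.40000e+00 -1.09000e+02 -1.09009e+02  6.00000e-03 -1.43800e+00
  2.73000e-01  9.59700e+00 -5.61290e+01]
[ 8.65000e+00 -1.12000e+02 -1.12011e+02 -8.90000e-02 -1.66500e+00
  1.11700e+00  9.67000e+00 -5.31270e+01]
[ 8.90000e+00 -1.15000e+02 -1.15013e+02 -5.80000e-02 -1.08100e+00
  2.23000e-01  9.66000e+00 -5.01090e+01]
[ 9.1
[... 3000 characters left out ...]
02000e+02  1.57988e+02 -6.00000e-02  3.81000e-01
  1.80000e+00  1.07930e+01  3.70750e+01]
[ 1.64000e+01 -2.05000e+02  1.54996e+02 -1.80000e-02  4.18000e-01
  1.58400e+00  1.00810e+01  4.00700e+01]
[ 1.66500e+01 -2.08000e+02  1.52003e+02  3.70000e-02  6.32000e-01
  2.79400e+00  1.08880e+01  4.30660e+01]
[ 1.69000e+01 -2.11000e+02  1.48988e+02  1.60000e-02  1.18600e+00
  2.38000e-01  1.05540e+01  4.61040e+01]
[ 1.71500e+01 -2.14000e+02  1.45998e+02  1.14000e-01  1.61800e+00
  3.27000e-01  1.06610e+01  4.90950e+01]
[  17.4   -217.     143.025    0.369    1.637    1.22    10.13    52.076]
[  17.65  -220.     140.05     0.654    1.839   -0.436   10.575   55.062]
[0.54559766 0.14719219 0.137     ]
```

The torque rises from about -211°, and the clicks sit at -85-15k with no slip. The touch is at about -211.2°, so the fourth click is at -160° (a gap of about 3.4 clicks).

```bash
cat > e.py <<'E'
from h import *
p=[.5456,.1465,.137]
for y in list(range(-215,-159,5)):
    r.movel(p,rotation=[180,0,y]);s=read_state();print(y,round(s["t"],2),np.round(s["wrist_torque"][2],3),np.round(s["wrist_force"],1))
r.hold(.5);s=read_state();print(s["eef_rot"],s["wrist_torque"][2],s["wrist_force"],s["opening"])
effector.command_gripper(1.0);r.hold(.2);s=read_state();print(s["t"],s["wrist_torque"][2],s["wrist_force"],s["opening"])
r.movel([p[0],p[1],.26],vel=.2)
# park so that the top camera sees the lever
r.move_ptp([.40,.0,.26],[180,0,-97])
T=cams.camera("top");S=cams.camera("side")
cv2.imwrite("pics/t1.png",cv2.resize(T["img"][100:260,120:320,::-1],None,fx=3,fy=3))
a=cams.mark_of("top","lock_post");b=cams.mark_of("side","lock_post")
print([atz(T,x["at"],.14) for x in a[:1]],[atz(S,x["at"],.14) for x in b[:1]],a[:1],b[:1]);print(read_state()["t"],read_state()["joint_positions"])
E
python3 e.py
```

```text
-215 17.9 0.234 [ 0.   2.5 11.7]
-210 18.15 0.087 [-0.4  3.8 11.1]
-205 18.4 0.006 [-1.5  2.6 11.3]
-200 18.65 -0.016 [-1.3  2.  12. ]
-195 18.9 0.076 [-1.4  1.9 11. ]
-190 19.15 0.032 [-1.7  0.4 11.3]
-185 19.4 -0.032 [-1.6  0.2 11.7]
-180 19.65 0.069 [-0.7  0.3 11.2]
-175 19.9 -0.012 [-2.  -0.7 11.2]
-170 20.15 -0.012 [-1.4 -2.1 11.4]
-165 20.4 0.084 [-1.7 -2.6 10.9]
-160 20.65 0.01 [-1.6 -2.5 11.1]
[-1.79912356e+02  3.46836721e-02 -1.60020426e+02] -0.00799641611034094 [-0.98083979 -2.49006741 11.25790993] 0.6535131209584799
21.7583 -0.08411951285566374 [-0.49712951  0.12314471  0.06720826] 0.9985494016319691
[array([0.4783442 , 0.22540217, 0.14      ])] [array([0.48457911, 0.21782753, 0.14      ])] [{'at': [176.3, 204.7], 'confidence': 0.78}] [{'at': [280.2, 165.1], 'confidence': 0.77}]
23.9583 [ 3.59662780e-02  8.40768489e-01 -1.17633801e+01  7.74189690e+01
  9.99633853e-04 -8.29686083e+01]
```

View pics/t1.png

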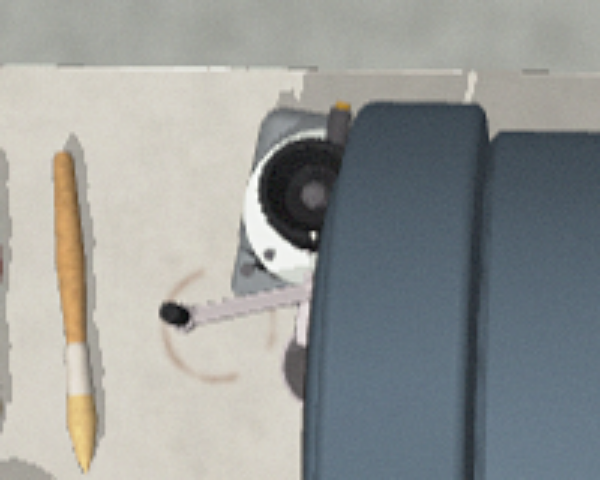

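The ring is seated and the lever post is still out, at about (0.479, 0.221). I'll push it in with the closed fingers until it stops.

```bash
cat > f.py <<'E'
from h import *
effector.command_gripper(0.0,30)
r.move_ptp([.432,.221,.22],[180,0,-87]);r.movel([.432,.221,.134],vel=.15);r.hold(.2)
f0=np.array(read_state()["wrist_force"]);print(f0,read_state()["t"])
x=.432;out=[];n=0
while x<.512:
    x+=.0025;y=np.interp(x,[.455,.49],[.221,.2245]);r.movel([x,y,.134],vel=.03)
    s=read_state();f=np.array(s["wrist_force"])-f0;out.append((s["t"],x,s["ee_pos"][0],*f[:2]))
    if f[0]<-7: break
    if s["t"]>48: break
for o in out: print(np.round(o,4))
r.hold(.3);S=cams.camera("side");b=cams.mark_of("side","lock_post");print(b[:1],[atz(S,q["at"],.14) for q in b[:1]])
print(read_state()["t"],read_state()["wrist_force"])
E
python3 f.py
```

```text
[ 1.04562384 -0.03825845 -0.44552355] 26.5583
[26.8083  0.4345  0.4348 -1.2016  0.2156]
[27.0583  0.437   0.4371 -1.1078 -0.0359]
[27.3083  0.4395  0.4397 -0.7634  0.0517]
[27.5583  0.442   0.4422 -1.198  -0.394 ]
[27.8083  0.4445  0.4447 -1.4415  0.9185]
[28.0583  0.447   0.4472 -1.1939  0.4986]
[28.3083  0.4495  0.4496 -1.8316  0.6507]
[28.5583  0.452   0.4522 -0.7374  0.3682]
[28.8083  0.4545  0.4546 -1.7317 -0.3459]
[ 2.90583e+01  4.57000e-01  4.57200e-01 -8.30000e-03 -3.30100e-01]
[ 2.93083e+01  4.59500e-01  4.59700e-01 -2.33900e-01  1.74000e-02]
[29.5583  0.462   0.4621 -0.9307 -0.0542]
[29.8083  0.4645  0.4647 -0.3266 -0.3594]
[30.0583  0.467   0.4672 -0.8489 -0.1159]
[30.3083  0.4695  0.4697 -1.0755  0.7378]
[30.5583  0.472   0.4722 -0.6558  0.3409]
[30.8083  0.4745  0.4747 -1.5859 -0.122 ]
[31.0583  0.477   0.4772 -1.0339  0.4213]
[31.3083  0.4795  0.4797 -0.974  -0.2301]
[31.5583  0.482   0.4822 -0.5258 -0.7629]
[31.8083  0.4845  0.4847 -1.2526 -0.0799]
[32.0583  0.487   0.4872 -1.3832  0.2756]
[32.3083  0.4895  0.4897 -1.0533  0.1681]
[32.5583  0.492   0.4922 -0.5702 -0.1148]
[32.8083  0.4945  0.4941 -5.7178  0.1785]
[ 33.0583   0.497    0.4946 -13.8361   2.5427]
[{'at': [295.1, 167.3], 'confidence': 0.69}] [array([0.5212074 , 0.20324935, 0.14      ])]
33.4583 [-12.32106525   0.96003927   5.54727056]
```

```bash
cat > g.py <<'E'
from h import *
from b2 import cloud
r.movel([.43,.221,.134],vel=.15);r.movel([.43,.221,.26],vel=.25);r.move_ptp([.35,-.1,.28],[180,0,-90])
T=cams.camera("top");S=cams.camera("side")
for nm,c in(("top",T),("side",S)):
    X=cloud(c);k=np.hypot(X[:,0]-.509,X[:,1]-.224);X=X[(k<.025)&(X[:,2]>.132)&(X[:,2]<.16)];print("post",nm,np.median(X,0) if len(X) else 0,len(X))
P=cloud(T);n=np.hypot(P[:,0]-.546,P[:,1]-.145)
L=P[(P[:,2]>.112)&(P[:,2]<.131)&(P[:,1]>.18)&(P[:,0]<.54)&(n>.045)&(n<.12)]
if len(L): v=cv2.fitLine(L[:,:2].astype(np.float32),cv2.DIST_HUBER,0,.01,.01).ravel();print("bar",len(L),v,np.degrees(np.arctan2(-v[1],-v[0]))%180)
for t in("catch_cup","jar_cobalt"):
    a=cams.mark_of("top",t);print(t,[(x["at"]) for x in a[:1]])
A=cv2.resize(T["img"][100:240,140:340,::-1],(600,420),interpolation=cv2.INTER_CUBIC);cv2.imwrite("pics/t2.png",A)
print(read_state()["t"])
E
(echo 'from h import *'; sed -n '/^def cloud/,/return/p' b.py) > b2.py
python3 g.py
```

```text
post top [0.51102993 0.22352653 0.15082538] 60
post side [0.51149903 0.22233345 0.14448942] 37
bar 173 [0.0102954  0.999947   0.51022875 0.20352647] 89.4101
catch_cup [[236.8, 224.1]]
jar_cobalt [[381.9, 207.4]]
36.1667
```

View pics/t2.png

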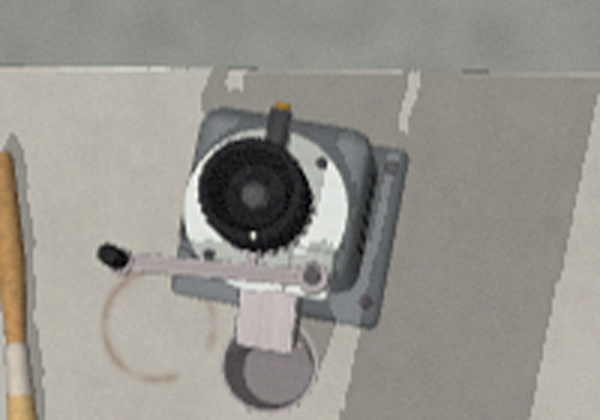

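The top view shows the lever swung in against the ring: post at (113,257), pivot at (313,275). The bar slope and post position both match about 0 rad, not the 0.05 rad where it would stop on a tooth. The cup is still under the chute.

```bash
python3 -c "
from h import *
print(job.close_job(),read_state()['t'])"
```

```text
the job is handed in; nothing more can be done
the job is handed in; nothing more can be done
```

The job is handed in, at about 36 s of the 67 s allowed. I turned the ring to the burr touch (about 0.65 N m peak), backed it off to the fourth click (about 3.4 clicks of gap, estimated from the torque) and pushed the lock lever in until it stopped. The pictures put the lever at about 0 rad, though I did not twist the ring to confirm the tooth has caught. The arm never came near the cup or jars; the cup and cobalt jar marks read within 6 pixels of where they started, and I did not re-measure the honey jar.

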